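# Tidy the slide rule against its rest rail and shut the drawer

## Task

The slide rule lies out of place in the open instrument drawer: with the drawer still open, push it with the fingertips across the drawer floor until its long edge lies flush against the rest rail at the back of its bay. Then push the drawer fully shut, so that the brass latch on the drawer front clicks down behind the steel catch on the cabinet. Only push: do not pinch, lift or carry the rule, and do not disturb the compass, the protractor or the magnifier.

Things in the scene. Friction and masses are not known exactly. Their poses are not given: they have to be found in the camera images.
- rule_mid (a point): Centre (half-way up) of the loose ivory-white pocket slide rule: 160 mm long (its y axis), 34 mm wide (its x axis), 8 mm thick, about 60 g, flat on the drawer floor, scales up; its clear cursor stands 2 mm higher, 30 mm towards +y from the middle. It starts with its centre 38 to 68 mm in front of the rail, up to 0.25 rad askew.
- rail (a point): Rest rail: straight walnut strip across the drawer, 12 mm high, 8 mm thick, moving with it. Point: foot of its front face (drawer floor, 10 mm above the bench), half-way along the rule's bay. x: level, the way the drawer closes; y: along the rail; z up. Flush: rule's centre 17 mm in front (-x), long axis parallel. Pressed on the rail with over 5 N, the rule makes the drawer begin to close.
- bay (a point): Middle of the floor of the rule's bay, axes as the rail's. The bay is 235 mm long along y and 156 mm deep along x, from the inside of the drawer front (40 mm higher than the floor) to the rest rail. On its +y side is a divider 18 mm high and 5 mm thick, on its -y side the drawer side, 28 mm high.
- front (a point): Middle of the outer face of the drawer front, 25 mm above the bench; axes as the rail's. A walnut board 400 mm wide, 50 mm high, 16 mm thick. Two brass knobs, 18 mm across, stand out 19 mm, 90 mm to either side of the middle; the face between them is clear. The latch sits on its top edge, 150 mm towards +y from the middle, up to 66 mm above the bench, not standing out in front.
- drawer (a joint): How far the drawer is open, m: 0 is fully shut (firm stop), about 0.215 at the start. It slides with about 5 N of friction and needs a few newtons more over the last 25 mm, where the latch rides over the catch. The cabinet it slides into is fixed, 400 mm wide, 290 deep, 50 high; when shut, the front lies against the cabinet's front edge and the bay is under its top.
- latch (a joint): Angle of the sprung brass latch arm, rad: 0 is down (its rest, with the drawer open and when latched). It rises to about 0.15 while its nose climbs the wedge-shaped steel catch on the cabinet top, highest at 8 mm open, and drops fully behind the catch only over the drawer's last 3 mm. It works by itself.
- compass_mid (a point): Chrome drafting compass, 120 mm long, 25 mm wide, 13 mm high, lying loose in the narrow bay on the +y side of the divider, on the drawer floor. To be left as it lies (it rides along in the drawer).
- protractor_mid (a point): Green plastic half-round protractor, 100 mm by 50 mm, 4 mm thick, lying loose in the same narrow bay beside the compass. To be left as it lies (it rides along in the drawer).
- magnifier_mid (a point): Brass-hinged folding magnifier, 95 mm long, 42 mm wide, 10 mm high, lying loose on top of the cabinet, some 80 mm behind its front edge. To be left as it lies.
Not all that is in view belongs to the job. What is meant by the part that bears rule_mid is not purple, and is the larger of those in its own colour.

How it is judged:
By the outcome, as a careful person would: the job done as asked, in the order asked, and still so for the second after the job is handed in, with the robot touching nothing.
It also fails if it takes over 51 s, if anything falls off the work surface, if the arm or the gripper's body presses on something with over 40 N, if the wrist force passes 120 N, or if a joint passes its speed limit or range.

## Robot

A 7-joint arm with a two-finger parallel gripper is mounted at the origin on the work surface. World frame = base frame: x ahead of the robot, y to its left, z up, the work surface at z = 0. Lengths are in mm, angles in rad, forces in N, time in s.
With the tool pointing down it reaches from about 400 to 875 mm from the base axis. Payload 4.4 kg.
Tool frame: the origin (TCP) lies at the very end of the fingers, on their centre line; the grasp point (between the pads) lies 19 mm behind it (ctrl.grasp_offset is the distance from the TCP to the grasp point, in mm); z points along the fingers, y is the line along which they close (so a half turn about z gives the same grasp; the last joint's range is limited). The gripper opens to 85 mm and grips with 20 to 120 N. Pads are 22 mm wide; open, the fingers measure 114 mm over their backs; the gripper's body (76 mm by 85 mm) begins 54 mm behind the grasp point. The pads swing forward as they close: fully open they stand 13 mm farther back than shut.
Start: joints at [1.174, 0.628, 0.038, 1.517, -0.027, 0.996, -0.02], TCP at [211.148, -614.764, 231.313] pointing down, gripper open.
Joint ranges: [-3.06, 3.06], [-0.37, 2.12], [-1.25, 1.32], [0.18, 2.47], [-1.1, 4.24], [0.23, 1.98], [-2.94, 2.94]. Speed limits (rad/s): [2.57, 2.57, 3.14, 3.14, 3.14, 3.14, 3.14].

## Interface

Orientations are given as [roll, pitch, yaw] about the fixed x, y, z axes, in that order (R = Rz(yaw) Ry(pitch) Rx(roll)).
In Python, from cell import status, cams, ctrl gives the robot as it stands.
- The arm moves only by the tool move_arm, never from a script. Its argument "plan" is a list of rows, each a list of 3 entries, a list of its own where there are three numbers: the shift along the world's x, y, z in mm, then the turn, a rotation vector about the world's x, y, z in degrees, then the opening, from 0 (shut) to 1 (fully open). In form: [[[x, y, z], [wx, wy, wz], gripper], ...]. A call has 1 to 10 rows; each row shifts and turns the commanded pose from where the row before left it; what a row does not reach is not made up. A row lasts 1/8 s, in which the tool goes at most 62.5 mm and 10.7 degrees, less where a joint would pass 70% of its speed; a pose out of reach is approached as far as the arm can. A call with a gripper value outside its range is refused whole. The fingers move at their own pace and stop on an object; the grip force is fixed at half the most. Time passes only in rows, so rows that do not move let the fingers close. It gives the time, the measured TCP pose, the force, the opening and the grip force at its end, in the units of the state.
- status.read_state(): the state, without advancing time (a new reading comes with each control period).
- cams.get_image(name): name is "scene" or "top" or "wrist"; returns the picture (400x640x3 uint8, blue, green, red); there is no depth.
- cams.camera_params(name): a dict with "K" (3x3 intrinsics, pixels), "pose" (4x4, takes a point from camera to world coordinates); the wrist camera has in their place "tool_from_camera" (4x4, takes a point from camera to tool coordinates, whose origin is the TCP and whose axes are the flange's). Camera axes: x right, y down, z forward; pixel columns grow to the right and rows downward; lengths in mm; the calibration is good to about 2 mm. A picture is of the moment at which its call begins: read the wrist's pose just before it. camera_params takes no time and is no camera call.
- ctrl.finish_job(): hands the job in; it is judged then, once.
The state is a dict: "clock": time; "qpos": joint angles; "qd": joint speeds; "tau": joint torques, N m; "eef_pos": TCP position; "tool_rot": TCP orientation; "force": force on the tool from outside, world axes, zero at the start; "torque": the same for the moment, N m; "width": finger opening in mm; "gripper_force": force on a finger pad.
Only numpy, scipy, OpenCV 4.12 (cv2) and the standard library are available. Lean on these libraries where they do the work, as an engineer would, in place of code of your own. Each camera call takes 0.05 s, during which the arm holds its last target. There are 200 camera calls.

## Working session

There is one attempt and no reset: what is moved stays moved. The work goes in short steps, Python scripts to look and compute and a tool call to move; the robot and the scene stay as the last step left them, time stands still between calls to the robot, and variables do not carry over. Pictures are saved under pics/ and viewed, at most 10 in all, crops included, and the job is handed in when it is done.

Besides the shell and the picture viewer there is one more tool, called after "Call:" as name(argument=value, ...) on one line, values as JSON. move_arm: Moves the arm, as the interface text tells. Its arguments: {"type":"object","properties":{"plan":{"type":"array","items":{"type":"array"}}},"required":["plan"]}

```bash
mkdir -p pics; ls
python3 - <<'E'
from cell import status,cams,ctrl
import cv2,numpy as np
for n in("scene","top"):
    im=cams.get_image(n); cv2.imwrite(f"pics/{n}0.png",im)
    p=cams.camera_params(n); print(n,np.round(p["K"],1).tolist(),np.round(p["pose"],3).tolist())
print(np.round(cams.camera_params("wrist")["tool_from_camera"],3).tolist(),np.round(cams.camera_params("wrist")["K"],1).tolist())
print(status.read_state())
E
```

```text
pics
scene [[492.4, 0.0, 318.6], [0.0, 492.4, 200.0], [0.0, 0.0, 1.0]] [[-0.122, 0.849, -0.514, 1067.537], [0.993, 0.099, -0.071, 33.044], [-0.01, -0.519, -0.855, 883.582], [0.0, 0.0, 0.0, 1.0]]
top [[393.8, 0.0, 322.0], [0.0, 393.8, 201.6], [0.0, 0.0, 1.0]] [[-0.035, -0.972, 0.234, 370.229], [-0.999, 0.035, -0.005, -4.052], [-0.003, -0.234, -0.972, 927.774], [0.0, 0.0, 0.0, 1.0]]
[[-0.0, -0.961, -0.278, 71.592], [1.0, -0.0, -0.0, -0.238], [0.0, -0.278, 0.961, -142.269], [0.0, 0.0, 0.0, 1.0]] [[358.6, 0.0, 320.5], [0.0, 358.6, 198.2], [0.0, 0.0, 1.0]]
{'clock': 0.1, 'qpos': array([ 1.17421277,  0.62924198,  0.03845288,  1.5182801 , -0.02703535,
        0.99630086, -0.0200394 ]), 'qd': array([-1.39191187e-03, -4.17048836e-03,  1.37259721e-03, -2.63145200e-03,
       -5.37439214e-06,  1.20983277e-03, -2.24792356e-04]), 'tau': array([ 3.00515523e-03, -5.64536047e+01,  1.23052619e+00, -1.93972600e+01,
        1.13150803e-02,  5.41997695e-03,  1.65688937e-05]), 'eef_pos': array([ 210.95978113, -614.21499682,  230.48487196]), 'tool_rot': array([-3.13988007e+00, -7.84338208e-06,  3.30718075e-01]), 'force': array([ 0.46569504,  0.22008559, -0.5700917 ]), 'torque': array([-0.01149493,  0.00994826,  0.00849108]), 'gripper_force': 0.0, 'width': 85.27930124817581}
```

View pics/scene0.png

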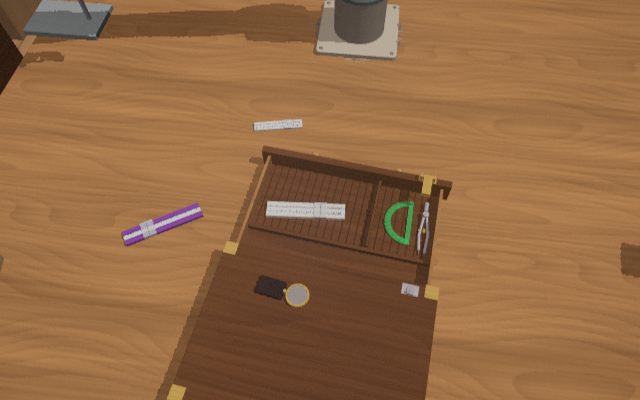

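View pics/top0.png

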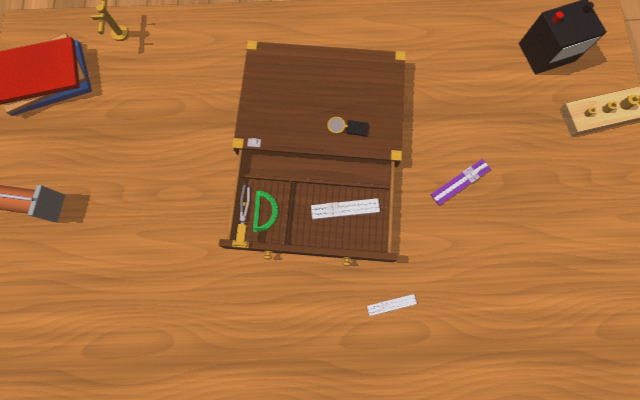

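Two views show the scene. White pieces: the large one in the drawer at top (345,209) / scene (305,210), and a small one on the bench at top (391,305) / scene (278,125). There is also a purple one at top (461,182). The rule meant is the large white one in the drawer: it isn't purple, and it is the larger of the two white pieces. I'll confirm that in a crop.

```bash
cat > h.py <<'E'
import numpy as np,cv2
from cell import status,cams
from scipy.spatial.transform import Rotation as R
def ray(name,uv,z,pose=None):
    p=cams.camera_params(name); T=p["pose"] if pose is None else pose
    uv=np.atleast_2d(uv).astype(float)
    d=np.c_[uv,np.ones(len(uv))]@np.linalg.inv(p["K"]).T@T[:3,:3].T
    o=T[:3,3]; return o+d*((z-o[2])/d[:,2])[:,None]
def wpose():
    s=status.read_state(); T=np.eye(4); T[:3,:3]=R.from_euler("xyz",s["tool_rot"]).as_matrix(); T[:3,3]=s["eef_pos"]
    return T@cams.camera_params("wrist")["tool_from_camera"]
def white(im):
    hsv=cv2.cvtColor(im,cv2.COLOR_BGR2HSV)
    m=cv2.inRange(hsv,(0,0,140),(180,60,255)); m=cv2.morphologyEx(m,cv2.MORPH_CLOSE,np.ones((5,5)))
    return [c for c in cv2.findContours(m,cv2.RETR_EXTERNAL,cv2.CHAIN_APPROX_NONE)[0] if cv2.contourArea(c)>150]
E
python3 - <<'E'
from h import *
for n in("top","scene"):
    im=cv2.imread(f"pics/{n}0.png")
    for c in white(im):
        w=ray(n,c[:,0],18)[:,:2].astype(np.float32); r=cv2.minAreaRect(w); b=cv2.boxPoints(r)
        e=b[1]-b[0] if np.linalg.norm(b[1]-b[0])>np.linalg.norm(b[2]-b[1]) else b[2]-b[1]
        print(n,c[:,0].mean(0).round(),np.round(r[0],1),np.round(r[1],1),"ang",np.degrees(np.arctan2(e[1],e[0])).round(1))
im=cv2.imread("pics/top0.png")[130:275,210:410]; cv2.imwrite("pics/c1.png",cv2.resize(im,None,fx=4,fy=4,interpolation=cv2.INTER_CUBIC))
E
```

```text
top [391. 305.] [ 346.7 -155.6] [ 22.9 109.5] ang -78.5
top [345. 208.] [571.7 -62.2] [ 34.8 161.3] ang -86.0
top [ 24. 198.] [613.2 708.4] [68.9 95.1] ang -79.0
top [462. 180.] [ 628.1 -343.1] [ 33.8 159.4] ang -58.6
scene [297. 295.] [753.6 -54.1] [33.1 33.3] ang -82.3
scene [160. 223.] [ 636.5 -344.7] [ 34.5 157.6] ang -61.1
scene [305. 209.] [571.3 -63.9] [ 37.  159.1] ang -86.0
scene [278. 124.] [ 358.  -156.1] [ 26.4 107.8] ang -77.8
scene [366.  40.] [12.2  0.6] [201.4 203.4] ang -89.9
scene [59.  5.] [  12.2 -813.4] [ 46.1 123.9] ang -83.8
```

View pics/c1.png

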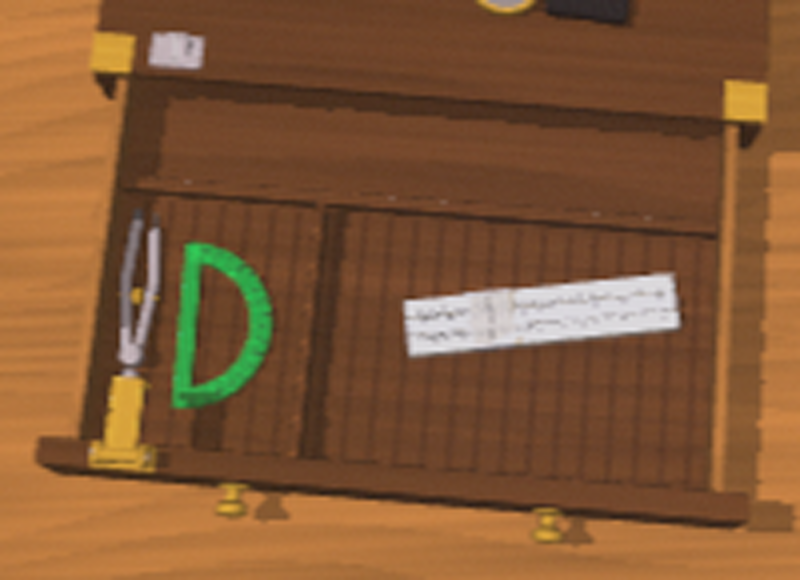

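The crop confirms it: the ivory rule with its clear cursor lies in the drawer bay at crop (540,315), with the rail at crop (320,205)–(718,237). Next is the drawer geometry.

Run:
```python
from h import *
f=lambda a,z:ray("top",np.array(a)/4+[210,130],z)[:,:2]
def L(n,a,z):
    p=f(a,z); d=p[0]-p[1]; print(n,p.round(1).tolist(),"len",np.linalg.norm(d).round(1),"closing yaw deg",np.degrees(np.arctan2(-d[0],d[1])).round(2))
L("front inner top",[(38,437),(748,493)],50)
L("cab front",[(90,72),(768,122)],50)
L("rail strip z22",[(320,204),(718,235)],22)
L("rail foot z10",[(320,207),(718,239)],10)
L("knobs",[(232,502),(547,528)],25)
print("divider",f([(325,205),(300,455)],28), "side",f([(722,130),(712,490)],38))
im=cv2.imread("pics/scene0.png")[140:300,215:465]; cv2.imwrite("pics/c2.png",cv2.resize(im,None,fx=3.2,fy=3.2,interpolation=cv2.INTER_CUBIC))
```

```text
front inner top [[502.7, 224.3], [457.3, -170.8]] len 397.7 closing yaw deg -6.56
cab front [[719.5, 199.0], [673.7, -199.9]] len 401.5 closing yaw deg -6.56
rail strip z22 [[641.4, 66.2], [613.6, -170.5]] len 238.3 closing yaw deg -6.71
rail foot z10 [[643.1, 67.1], [614.3, -172.6]] len 241.4 closing yaw deg -6.86
knobs [[465.1, 119.0], [444.0, -59.9]] len 180.2 closing yaw deg -6.73
divider [[638.911258    62.72705344]
 [490.26046086  79.59579062]] side [[ 673.79925574 -174.84927414]
 [ 460.85785932 -153.00537575]]
```

View pics/c2.png

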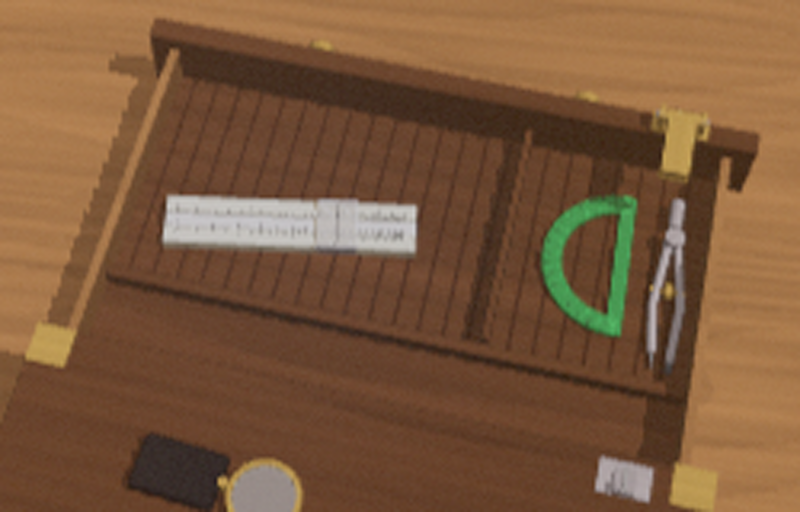

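Call:
move_arm(plan=[[[28,50,0],[0,0,-2.5],1],[[28,50,0],[0,0,-2.5],1],[[28,50,0],[0,0,-2.5],1],[[28,50,0],[0,0,-2.5],1],[[28,50,0],[0,0,-2.5],1],[[28,50,0],[0,0,-2.5],1],[[28,50,0],[0,0,-2.5],1],[[28,50,0],[0,0,-2.5],1],[[28,50,0],[0,0,-2.5],1],[[28,50,0],[0,0,-2.5],1]])

```text
clock: 1.35
eef_pos: [491.7, -113.1, 231.2]
tool_rot: [3.141, 0.0, -0.107]
force: [1.4, -0.2, -0.3]
width: 85.0
gripper_force: 0.0
```

Call:
move_arm(plan=[[[10,28,-35],[0,0,-0.5],1],[[10,28,-35],[0,0,0],1],[[0,0,0],[0,0,0],1]])

```text
clock: 1.72
eef_pos: [509.7, -55.6, 158.8]
tool_rot: [-3.141, 0.006, -0.109]
force: [-0.2, 0.5, -0.2]
width: 85.2
gripper_force: 0.0
```

Run:
```python
from h import *
T=wpose(); im=cams.get_image("wrist"); cv2.imwrite("pics/w1.png",im); np.save("w1.npy",T)
s=status.read_state(); print(s["eef_pos"],s["tool_rot"])
for c in white(im):
    w=ray("wrist",c[:,0],18,T)[:,:2].astype(np.float32); r=cv2.minAreaRect(w); print(c[:,0].mean(0).round(),np.round(cv2.boxPoints(r),1).tolist(),np.round(r,1) if 0 else r)
```

```text
[510.30823641 -57.81412014 160.14486194] [ 3.14147641e+00  3.11017592e-03 -1.11988069e-01]
[415. 340.] [[332.79998779296875, -104.9000015258789], [345.5, -153.3000030517578], [371.0, -146.60000610351562], [358.29998779296875, -98.30000305175781]] ((351.89654541015625, -125.767333984375), (26.307809829711914, 49.95969772338867), 14.708697319030762)
[324. 104.] [[548.7999877929688, 16.5], [559.7000122070312, -143.5], [594.7999877929688, -141.10000610351562], [583.7999877929688, 18.899999618530273]] ((571.7828369140625, -62.280174255371094), (35.08844757080078, 160.40341186523438), 3.9080395698547363)
[ 16. 126.] [[526.2000122070312, 180.0], [631.2000122070312, 156.60000610351562], [635.2999877929688, 175.39999389648438], [530.4000244140625, 198.8000030517578]] ((580.7513427734375, 177.67697143554688), (19.26634979248047, 107.56475830078125), 77.4402847290039)
[622.  37.] [[583.4000244140625, -273.8999938964844], [598.7999877929688, -299.70001220703125], [608.2000122070312, -294.1000061035156], [592.7000122070312, -268.29998779296875]] ((595.758544921875, -283.9734802246094), (10.88847541809082, 30.08943748474121), 30.956872940063477)
```

View pics/w1.png

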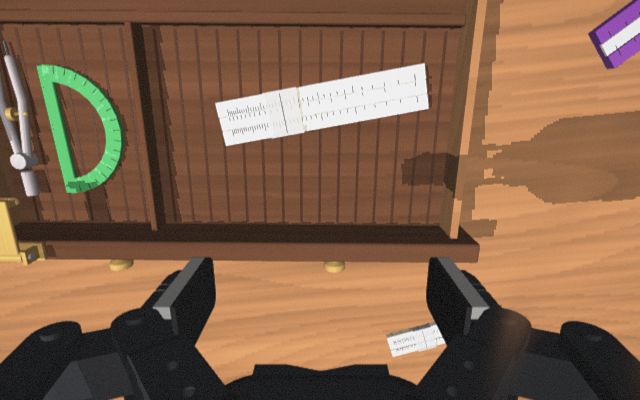

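The wrist view shows the rule at px (324,104), centre (572,-62), ~10.6° askew. The rail runs along row ~22, and the front board is clear of the descent. I'll lower behind the rule.

Call:
move_arm(plan=[[[0,0,-36],[0,0,0],1],[[0,0,-36],[0,0,0],1],[[0,0,-36],[0,0,0],1],[[0,0,-26],[0,0,0],1],[[0,0,-8],[0,0,0],1],[[0,0,-4],[0,0,0],1],[[0,0,0],[0,0,0],1]])

```text
clock: 2.65
eef_pos: [511.8, -59.2, 16.2]
tool_rot: [3.141, -0.002, -0.115]
force: [0.2, -0.1, -0.8]
width: 85.5
gripper_force: 0.0
```

Call:
move_arm(plan=[[[0,0,-2],[0,0,0],1],[[0,0,-2],[0,0,0],1],[[0,0,-2],[0,0,0],1],[[0,0,-1],[0,0,0],1],[[0,0,0],[0,0,0],1]])

```text
clock: 3.28
eef_pos: [511.1, -58.8, 8.2]
tool_rot: [3.142, 0.0, -0.114]
force: [-0.1, -0.4, 0.4]
width: 85.7
gripper_force: 0.0
```

Run:
```python
from h import *
im=cams.get_image("wrist"); cv2.imwrite("pics/w2.png",im); im=cams.get_image("scene")[140:300,215:465]; cv2.imwrite("pics/c3.png",cv2.resize(im,None,fx=3.2,fy=3.2,interpolation=cv2.INTER_CUBIC))
```

```text
(no output)
```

View pics/w2.png

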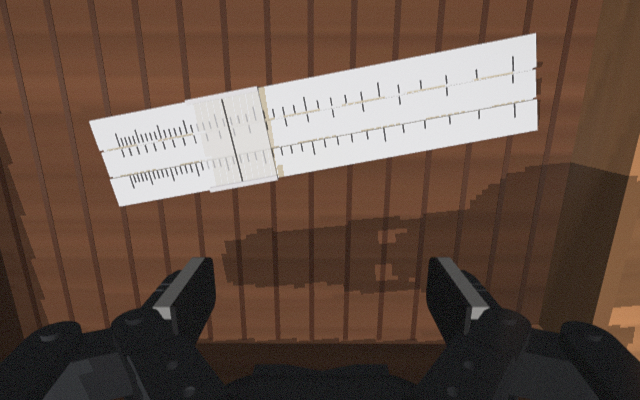

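The fingertips are in the bay behind the rule (tips at px (190,290) and (450,290)) with no contact. I'll go a little lower, then approach.

Call:
move_arm(plan=[[[0,0,-2],[0,0,0],1],[[0,0,-2],[0,0,0],1],[[0,0,-2],[0,0,0],1],[[0,0,-1.5],[0,0,0],1],[[0,0,0],[0,0,0],1]])

```text
clock: 4.0
eef_pos: [511.0, -58.8, 0.7]
tool_rot: [3.142, 0.0, -0.114]
force: [-0.7, -0.4, -0.2]
width: 85.5
gripper_force: 0.0
```

Call:
move_arm(plan=[[[6,-0.7,0],[0,0,0],1],[[6,-0.7,0],[0,0,0],1],[[5,-0.6,0],[0,0,0],1],[[5,-0.6,0],[0,0,0],1],[[5,-0.6,0],[0,0,0],1],[[5,-0.6,0],[0,0,0],1],[[5,-0.6,0],[0,0,0],1],[[5,-0.6,0],[0,0,0],1],[[5,-0.6,0],[0,0,0],1],[[3,-0.3,0],[0,0,0],1]])

```text
clock: 5.25
eef_pos: [561.5, -64.8, 0.8]
tool_rot: [3.142, -0.0, -0.114]
force: [-0.6, -0.9, 0.7]
width: 85.2
gripper_force: 0.3
```

```bash
cat >> h.py <<'E'
c_=np.array([.9934,-.1149]); l_=np.array([.1149,.9934])
def rule(n):
    T=wpose() if n=="wrist" else None
    im=cams.get_image(n)
    for c in white(im):
        w=ray(n,c[:,0],18,T)[:,:2].astype(np.float32); r=cv2.minAreaRect(w)
        if max(r[1])<120 or not 540<r[0][0]<720 or abs(r[0][1]+60)>60: continue
        b=cv2.boxPoints(r); e=b[1]-b[0] if np.linalg.norm(b[1]-b[0])>np.linalg.norm(b[2]-b[1]) else b[2]-b[1]
        if e@l_<0: e=-e
        print(n,"s,t",np.round([r[0]@c_,r[0]@l_],1),np.round(r[1],1),"askew deg",np.degrees(np.arctan2(-e@c_,e@l_)).round(2))
    return im
E
python3 - <<'E'
from h import *
s=status.read_state(); print(s["eef_pos"][:2]@c_,s["eef_pos"],s["force"])
for n in("top","scene","wrist"): im=rule(n)
cv2.imwrite("pics/w3.png",im)
E
```

```text
565.2626622597229 [561.52526582 -64.78209914   0.80831992] [-0.57572306 -0.8590053   0.72484056]
top s,t [603.9 -19.6] [277.6 343.4] askew deg -86.97
scene s,t [594.4  -1.1] [160.4  36.1] askew deg 0.28
wrist s,t [ 5.937e+02 -4.000e-01] [159.7  34.6] askew deg 0.04
```

View pics/w3.png

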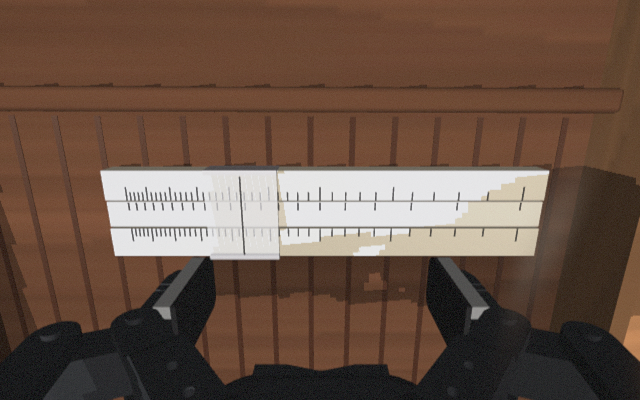

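The rule is now square to the fingers: its far edge is at row ~169 and the rail face at rows ~88–112. I'll measure the gap and the rail's angle.

Run:
```python
from h import *
T=wpose(); g=cv2.GaussianBlur(cv2.imread("pics/w3.png",0),(3,3),0).astype(float)
P=[(u,v) for u in range(130,560,4) for v in [107+int(np.argmin(g[107:116,u]))]]
def fit(P,z):
    w=ray("wrist",P,z,T)[:,:2]; s=w@c_; t=w@l_; k=np.polyfit(t,s,1)
    for _ in range(3):
        r=np.abs(s-np.polyval(k,t)); m=r<max(np.median(r)*2,.1); k=np.polyfit(t[m],s[m],1)
    return "s at t=0 %.1f slope deg %.2f"%(k[1],np.degrees(np.arctan(k[0])))
print("rail foot z10",fit(P,10)); print(g[84:118,200].round(),g[84:118,400].round())
Q=[(u,160+int(np.argmax(np.diff(g[160:180,u])))+.5) for u in range(130,530,4)]
print("rule far edge z18",fit(Q,18))
```

```text
rail foot z10 s at t=0 630.9 slope deg 0.14
[69. 57. 53. 61. 71. 77. 81. 84. 84. 85. 86. 85. 84. 83. 83. 83. 84. 84.
 83. 82. 82. 82. 82. 80. 74. 68. 63. 65. 73. 78. 79. 79. 80. 79.] [75. 75. 68. 60. 62. 70. 75. 78. 80. 81. 83. 82. 82. 82. 83. 82. 82. 82.
 81. 82. 83. 83. 84. 82. 79. 73. 66. 61. 64. 74. 79. 80. 80. 78.]
rule far edge z18 s at t=0 610.6 slope deg -0.04
```

Call:
move_arm(plan=[[[4,-0.5,0],[0,0,-0.2],1],[[4,-0.5,0],[0,0,0],1],[[4,-0.5,0],[0,0,0],1],[[3,-0.3,0],[0,0,0],1],[[1.5,-0.2,0],[0,0,0],1],[[1,-0.1,0],[0,0,0],1],[[0,0,0],[0,0,0],1]])

```text
clock: 6.28
eef_pos: [578.7, -66.8, 0.8]
tool_rot: [-3.142, -0.0, -0.118]
force: [-0.7, 0.4, -0.6]
width: 85.4
gripper_force: 0.1
```

Call:
move_arm(plan=[[[1,-0.1,0],[0,0,0],1],[[0,0,0],[0,0,0],1]])

```text
clock: 6.52
eef_pos: [579.7, -66.9, 0.8]
tool_rot: [3.142, -0.0, -0.118]
force: [-0.2, 0.1, 0.0]
width: 85.2
gripper_force: 0.1
```

Call:
move_arm(plan=[[[0.5,-0.1,0],[0,0,0],1],[[0,0,0],[0,0,0],1]])

```text
clock: 6.78
eef_pos: [580.2, -67.0, 0.8]
tool_rot: [3.142, -0.0, -0.118]
force: [-0.0, -1.1, 0.5]
width: 85.3
gripper_force: 0.2
```

Run:
```python
from h import *
for n in("scene","wrist"): im=rule(n)
cv2.imwrite("pics/w4.png",im); s=status.read_state(); print(s["eef_pos"][:2]@c_,s["force"],s["tool_rot"])
```

```text
scene s,t [612.6  -1.1] [160.3  35.8] askew deg -0.04
wrist s,t [ 6.122e+02 -5.000e-01] [159.7  34.2] askew deg -0.16
584.021582324875 [-0.39350072  0.22827823  0.03973045] [ 3.14155813e+00 -5.85686196e-05 -1.17709754e-01]
```

View pics/w4.png

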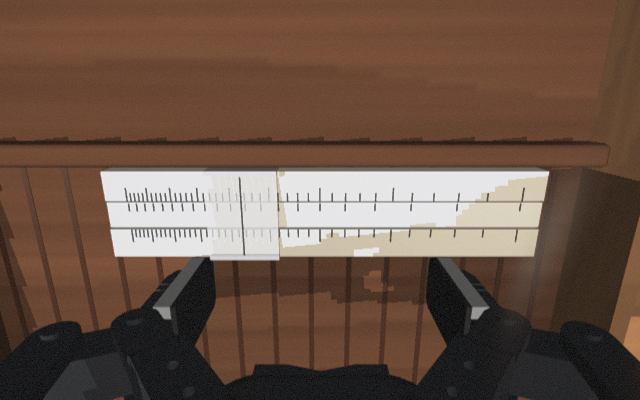

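The rail's face (row ~165) nearly meets the rule's far edge (row ~169), but there is no contact force yet. I'll creep on in small steps.

Call:
move_arm(plan=[[[0.6,-0.1,0],[0,0,0],1],[[0,0,0],[0,0,0],1]])

```text
clock: 7.12
eef_pos: [580.8, -67.1, 0.8]
tool_rot: [3.142, -0.0, -0.118]
force: [-0.4, 0.8, 0.3]
width: 85.8
gripper_force: 0.2
```

Call:
move_arm(plan=[[[0.6,-0.1,0],[0,0,0],1],[[0,0,0],[0,0,0],1]])

```text
clock: 7.38
eef_pos: [581.4, -67.2, 0.8]
tool_rot: [-3.142, -0.0, -0.118]
force: [-0.4, 0.3, 0.3]
width: 85.5
gripper_force: 0.2
```

Call:
move_arm(plan=[[[0.6,-0.1,0],[0,0,0],1],[[0,0,0],[0,0,0],1]])

```text
clock: 7.62
eef_pos: [581.8, -67.2, 0.8]
tool_rot: [-3.142, 0.0, -0.118]
force: [-1.4, 0.2, 0.8]
width: 85.4
gripper_force: 0.5
```

Call:
move_arm(plan=[[[0.6,-0.1,0],[0,0,0],1],[[0,0,0],[0,0,0],1]])

```text
clock: 7.88
eef_pos: [581.8, -67.2, 0.7]
tool_rot: [-3.142, 0.001, -0.118]
force: [-2.9, 0.4, 1.2]
width: 85.5
gripper_force: 1.4
```

Call:
move_arm(plan=[[[0.5,-0.1,0],[0,0,0],1],[[0,0,0],[0,0,0],1]])

```text
clock: 8.12
eef_pos: [581.9, -67.2, 0.7]
tool_rot: [-3.141, 0.002, -0.118]
force: [-6.2, 2.1, 3.8]
width: 85.2
gripper_force: 2.5
```

Contact against the rail reads about 6 N. I'll back off gently and verify.

Call:
move_arm(plan=[[[-2,0.2,0],[0,0,0],1],[[-4,0.5,0],[0,0,0],1],[[-8,0.9,0],[0,0,0],1],[[-12,1.4,0],[0,0,0],1],[[0,0,0],[0,0,0],1]])

```text
clock: 8.75
eef_pos: [555.5, -64.4, 0.8]
tool_rot: [3.142, 0.002, -0.118]
force: [0.3, 1.2, 0.4]
width: 85.6
gripper_force: 0.0
```

Run:
```python
from h import *
for n in("scene","wrist"): im=rule(n)
cv2.imwrite("pics/w5.png",im); s=status.read_state(); print(s["eef_pos"],s["force"])
```

```text
scene s,t [613.3  -1.8] [160.9  35.7] askew deg -0.16
wrist s,t [ 6.14e+02 -6.00e-01] [159.8  34.5] askew deg -0.16
[557.27220407 -64.51646053   0.94556434] [ 0.80511489  0.01024739 -0.22589441]
```

View pics/w5.png

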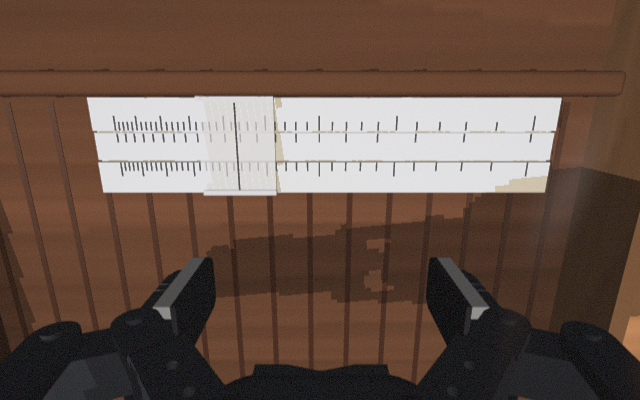

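The rule lies flush: its far edge meets the rail at row ~96 along its whole length (askew −0.16°), and the drawer is still open. Next I'll lift out, go over the front and down outside it, between the knobs.

Call:
move_arm(plan=[[[0,0,20],[0,0,0],1],[[0,0,30],[0,0,0],1],[[0,0,40],[0,0,0],1],[[-31,24,0],[0,0,0],1],[[-31,24,0],[0,0,0],1],[[-31,24,0],[0,0,0],1],[[-31,24,0],[0,0,0],1],[[0,0,0],[0,0,0],1]])

```text
clock: 9.85
eef_pos: [431.0, 33.4, 91.9]
tool_rot: [-3.141, 0.001, -0.114]
force: [0.1, 0.2, 0.6]
width: 85.4
gripper_force: 0.0
```

Call:
move_arm(plan=[[[0,0,-25],[0,0,0],1],[[0,0,-25],[0,0,0],1],[[0,0,-20],[0,0,0],1],[[0,0,-5],[0,0,0],1],[[0,0,0],[0,0,0],1]])

```text
clock: 10.48
eef_pos: [432.1, 34.0, 29.1]
tool_rot: [-3.134, 0.007, -0.119]
force: [-0.5, 0.3, 0.1]
width: 85.5
gripper_force: 0.0
```

Run:
```python
from h import *
im=rule("scene"); im=im[40:300,140:480]; cv2.imwrite("pics/s6.png",cv2.resize(im,None,fx=2.2,fy=2.2,interpolation=cv2.INTER_CUBIC)); s=status.read_state(); p=s["eef_pos"]; print(p,p[:2]@c_,p[:2]@l_,s["force"])
```

```text
scene s,t [613.3  -1.8] [160.9  35.7] askew deg -0.16
[431.96448937  34.05144565  29.26900495] 425.2010126353041 83.4594259349784 [-0.6631991   0.45753079 -0.48782629]
```

View pics/s6.png

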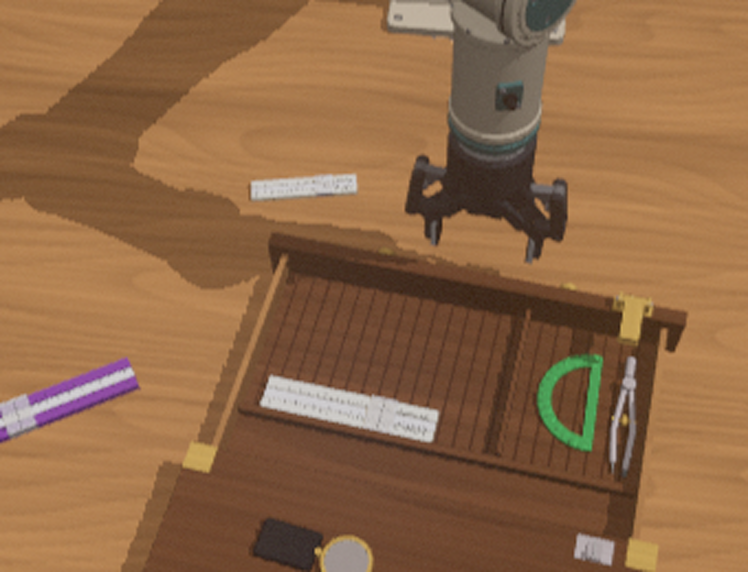

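The fingers stand in front of the board, midway between the knobs, and the rule is still flush. The TCP is at z 29 (reach limit), so I'll ease forward and lower.

Call:
move_arm(plan=[[[5,-0.6,-6],[0,0,0],1],[[4,-0.5,-6],[0,0,0],1],[[0,0,0],[0,0,0],1]])

```text
clock: 10.9
eef_pos: [440.1, 33.0, 16.4]
tool_rot: [-3.135, 0.009, -0.118]
force: [-1.3, -0.2, 0.1]
width: 85.4
gripper_force: 0.0
```

Call:
move_arm(plan=[[[4,-0.5,0],[0,0,0],1],[[4,-0.5,0],[0,0,0],1],[[2,-0.2,0],[0,0,0],1],[[1.5,-0.2,0],[0,0,0],1],[[1.5,-0.2,0],[0,0,0],1],[[1.5,-0.2,0],[0,0,0],1],[[1.5,-0.2,0],[0,0,0],1],[[2,-0.2,0],[0,0,0],1],[[2,-0.2,0],[0,0,0],1],[[2,-0.2,0],[0,0,0],1]])

```text
clock: 12.15
eef_pos: [459.4, 30.7, 16.7]
tool_rot: [-3.134, 0.013, -0.118]
force: [-5.3, 0.0, 4.4]
width: 85.3
gripper_force: 2.6
```

Call:
move_arm(plan=[[[3,-0.35,0],[0,0,0],1],[[4,-0.46,0],[0,0,0],1],[[5,-0.58,0],[0,0,0],1],[[6,-0.7,0],[0,0,0],1],[[7,-0.81,0],[0,0,0],1],[[7,-0.81,0],[0,0,0],1],[[7,-0.81,0],[0,0,0],1],[[7,-0.81,0],[0,0,0],1],[[7,-0.81,0],[0,0,0],1],[[7,-0.81,0],[0,0,0],1]])

```text
clock: 13.4
eef_pos: [519.5, 23.6, 16.6]
tool_rot: [-3.134, 0.013, -0.118]
force: [-5.2, 0.8, 4.0]
width: 85.4
gripper_force: 2.6
```

Call:
move_arm(plan=[[[7,-0.81,0],[0,0,0],1],[[7,-0.81,0],[0,0,0],1],[[7,-0.81,0],[0,0,0],1],[[7,-0.81,0],[0,0,0],1],[[7,-0.81,0],[0,0,0],1],[[7,-0.81,0],[0,0,0],1],[[7,-0.81,0],[0,0,0],1],[[7,-0.81,0],[0,0,0],1],[[7,-0.81,0],[0,0,0],1],[[7,-0.81,0],[0,0,0],1]])

```text
clock: 14.65
eef_pos: [589.6, 15.3, 16.6]
tool_rot: [-3.135, 0.013, -0.118]
force: [-4.9, -0.7, 4.5]
width: 85.3
gripper_force: 2.6
```

Call:
move_arm(plan=[[[7,-0.81,0],[0,0,0],1],[[7,-0.81,0],[0,0,0],1],[[7,-0.81,0],[0,0,0],1],[[6,-0.7,0],[0,0,0],1],[[6,-0.7,0],[0,0,0],1],[[5,-0.58,0],[0,0,0],1],[[4,-0.46,0],[0,0,0],1],[[4,-0.46,0],[0,0,0],1],[[4,-0.46,0],[0,0,0],1],[[4,-0.46,0],[0,0,0],1]])

```text
clock: 15.9
eef_pos: [644.1, 8.9, 16.6]
tool_rot: [-3.135, 0.012, -0.118]
force: [-4.8, -1.0, 3.8]
width: 85.5
gripper_force: 2.6
```

Call:
move_arm(plan=[[[3,-0.35,0],[0,0,0],1],[[3,-0.35,0],[0,0,0],1],[[3,-0.35,0],[0,0,0],1],[[2,-0.23,0],[0,0,0],1],[[2,-0.23,0],[0,0,0],1]])

```text
clock: 16.52
eef_pos: [655.6, 7.5, 16.6]
tool_rot: [-3.135, 0.015, -0.118]
force: [-9.5, -0.4, 7.1]
width: 85.3
gripper_force: 4.5
```

Call:
move_arm(plan=[[[2,-0.23,0],[0,0,0],1],[[2,-0.23,0],[0,0,0],1],[[2,-0.23,0],[0,0,0],1],[[1.5,-0.17,0],[0,0,0],1],[[1.5,-0.17,0],[0,0,0],1]])

```text
clock: 17.15
eef_pos: [666.3, 6.2, 16.6]
tool_rot: [-3.135, 0.012, -0.118]
force: [-3.5, -1.3, 2.2]
width: 85.6
gripper_force: 2.0
```

Call:
move_arm(plan=[[[1.5,-0.17,0],[0,0,0],1],[[1.5,-0.17,0],[0,0,0],1],[[1.5,-0.17,0],[0,0,0],1]])

```text
clock: 17.52
eef_pos: [671.0, 5.8, 16.5]
tool_rot: [-3.135, 0.012, -0.118]
force: [-9.3, -0.4, 4.9]
width: 85.4
gripper_force: 3.9
```

Call:
move_arm(plan=[[[1,-0.1,0],[0,0,0],1],[[1,-0.1,0],[0,0,0],1],[[0,0,0],[0,0,0],1]])

```text
clock: 17.9
eef_pos: [670.9, 5.8, 16.5]
tool_rot: [-3.135, 0.016, -0.118]
force: [-9.9, -0.6, 7.4]
width: 85.5
gripper_force: 5.3
```

Call:
move_arm(plan=[[[1.5,-0.17,0],[0,0,0],1],[[1.5,-0.17,0],[0,0,0],1],[[0,0,0],[0,0,0],1]])

```text
clock: 18.27
eef_pos: [670.8, 5.8, 16.4]
tool_rot: [-3.134, 0.022, -0.118]
force: [-17.0, 0.0, 13.0]
width: 85.6
gripper_force: 8.9
```

Firm stop at 17 N. I'll back away slowly, then check by numbers.

Call:
move_arm(plan=[[[-3,0.3,0],[0,0,0],1],[[-5,0.6,0],[0,0,0],1],[[-12,1.4,0],[0,0,0],1],[[-25,3,0],[0,0,0],1],[[-40,5,20],[0,0,0],1],[[-50,-25,35],[0,0,0],1],[[-20,-55,20],[0,0,0],1],[[0,-60,0],[0,0,0],1],[[0,-60,0],[0,0,0],1],[[0,-60,0],[0,0,0],1]])

```text
clock: 19.52
eef_pos: [525.4, -244.4, 90.4]
tool_rot: [-3.135, 0.007, -0.117]
force: [0.9, 0.2, 0.8]
width: 84.8
gripper_force: 0.0
```

Run:
```python
from h import *
def brass(n,im,z):
    m=cv2.inRange(cv2.cvtColor(im,cv2.COLOR_BGR2HSV),(18,130,110),(32,255,255))
    for c in cv2.findContours(m,cv2.RETR_EXTERNAL,cv2.CHAIN_APPROX_NONE)[0]:
        if cv2.contourArea(c)<12: continue
        w=ray(n,c[:,0],z)[:,:2]; st=np.c_[w@c_,w@l_]
        if 380<st[:,0].mean()<780: print(n,z,c[:,0].mean(0).round(),"s",st[:,0].min().round(1),st[:,0].max().round(1),"t",st[:,1].min().round(1),st[:,1].max().round(1))
for n in("top","scene"):
    a=cv2.imread(f"pics/{n}0.png"); b=cams.get_image(n); cv2.imwrite(f"pics/{n}9.png",b)
    print("before"); brass(n,a,55); print("after"); brass(n,b,55)
print(status.read_state()["eef_pos"],status.read_state()["clock"])
```

```text
before
top 55 [346. 261.] s 438.7 456.5 t -12.1 1.1
top 55 [268. 254.] s 439.7 456.1 t 161.8 176.0
top 55 [241. 237.] s 460.0 511.6 t 213.9 250.0
top 55 [396. 155.] s 690.7 715.1 t -117.8 -93.7
top 55 [238. 143.] s 692.7 716.2 t 256.5 280.1
top 55 [337. 125.] s 747.1 789.0 t 13.4 61.3
after
top 55 [278. 163.] s 653.6 669.2 t 162.6 174.5
top 55 [238. 143.] s 692.7 716.2 t 256.5 280.1
top 55 [253. 146.] s 677.1 731.6 t 214.9 249.2
top 55 [336. 122.] s 756.0 789.0 t 13.4 61.3
before
scene 55 [431. 292.] s 695.8 721.1 t 255.6 279.5
scene 55 [296. 295.] s 746.8 789.3 t 11.4 59.1
scene 55 [231. 247.] s 695.2 719.6 t -117.9 -94.4
scene 55 [427. 184.] s 458.0 511.1 t 213.6 248.5
after
scene 55 [431. 292.] s 696.4 720.9 t 255.8 279.3
scene 55 [296. 295.] s 746.8 789.3 t 11.4 59.1
scene 55 [411. 283.] s 677.3 729.2 t 212.6 247.5
scene 55 [380. 264.] s 671.8 680.9 t 163.0 177.9
scene 55 [288. 244.] s 671.3 680.6 t -11.4 3.0
scene 55 [230. 247.] s 695.2 719.6 t -118.6 -94.4
[ 523.79319977 -253.05706624   91.38851607] 19.625
```

```bash
python3 -c "
from cell import ctrl; print(ctrl.finish_job())"
```

```text
the job is handed in; nothing more can be done
None
```

The rule was pushed flush against the rail, the drawer was then pushed to its firm stop, and the job is handed in; the latch click was inferred from the push force and drawer travel, not seen.

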